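# Put the bread grid back on its crumb tray

## Robot

A 7-joint arm with a two-finger parallel gripper is mounted at the origin on the work surface. World frame = base frame: x ahead of the robot, y to its left, z up, the work surface at z = 0. Lengths are in m, angles in rad, forces in N, time in s.
With the tool pointing down it reaches from about 0.425 to 0.875 m from the base axis. Payload 4.7 kg.
Tool frame: the origin (TCP) lies midway between the tips of the shut fingers; the grasp point (between the pads) lies 19 mm behind it; z points along the fingers, y is the line along which they close (so a half turn about z gives the same grasp; the last joint's range is limited). The gripper opens to 87 mm and grips with 3 to 60 N. Pads are 19 mm wide; open, the fingers measure 117 mm over their backs; the gripper's body (75 mm by 190 mm) begins 51 mm behind the grasp point.
Start: joints at [1.289, 0.321, -0.07, 1.45, 0.023, 1.371, -0.057], TCP at [0.189, -0.622, 0.223] pointing down, gripper open.
Joint ranges: [-2.86, 2.86], [-0.3, 2.09], [-1.38, 1.24], [0.06, 2.45], [-1.56, 4.7], [0.09, 2.05], [-2.69, 2.69]. Speed limits (rad/s): [2.57, 2.57, 3.14, 3.14, 3.14, 3.14, 3.14].

## Interface

Orientations are given as a rotation vector (axis times angle).
In Python, from bench import ctrl gives the robot as it stands. The module is installed in compiled form; this text tells all that it offers.
- The arm moves only by the shell command python3 -m handwheel 'ROWS' [FORCE]. ROWS is JSON, a list of rows, each a list of 7 numbers: the finger opening in m, from 0 to 0.087, then the shift along the tool's x, y, z in m, then the turn, a rotation vector about the tool's x, y, z in degrees. A call has 1 to 12 rows; each row shifts and turns the commanded pose from where the row before left it, along the tool's axes as they then stand; what a row does not reach is not made up. A row lasts 1/8 s, in which the tool goes at most 62.5 mm and 10.7 degrees, less where a joint would pass 70% of its speed; a pose out of reach is approached as far as the arm can. A call is refused whole if a number of a shift passes 0.0625 or a number of a turn 10.7, either way. A call with a gripper value outside its range is refused whole. The fingers move at their own pace and stop on an object; FORCE is the grip in N (left out, the last holds). Time passes only in rows, so rows that do not move let the fingers close. It gives the time, the measured TCP pose, the force, the opening and the grip force at its end, in the units of the state.
- ctrl.get_state(): the state, without advancing time (a new reading comes with each control period).
- ctrl.get_image(name): name is "scene" or "top"; returns (picture, depth): 480x640x3 uint8, blue, green, red; 480x640 float32, m along the optical axis (not along the pixel's ray), 0 where there is no reading.
- ctrl.camera_info(name): a dict with "intrinsics" (3x3 intrinsics, pixels), "R" (3x3) and "t" (3): a world point X has camera coordinates R X + t. Camera axes: x right, y down, z forward; pixel columns grow to the right and rows downward; lengths in m; the calibration is good to about 2 mm. A picture is of the moment at which its call begins. camera_info takes no time and is no camera call.
- ctrl.close_job(): hands the job in; it is judged then, once.
The state is a dict: "time": time; "joint_positions": joint angles; "qd": joint speeds; "joint_torque": joint torques, N m; "position": TCP position; "tool_rot": TCP orientation; "ft_force": force on the tool from outside, world axes, zero at the start; "torque": the same for the moment, N m; "grip_width": opening from 0.0 (shut) to 1.0 (fully open); "grip_force": force on a finger pad.
Only numpy, scipy, OpenCV 4.12 (cv2) and the standard library are available. Lean on these libraries where they do the work, as an engineer would, in place of code of your own. Each camera call takes 0.05 s, during which the arm holds its last target. There are 200 camera calls.

## Task

Clear the jam jar out of the crumb tray and stand it upright on the round mat, wholly on the mat. Then take the slotted bread grid out of the rack and lay it on the crumb tray, its far end inside the tray and its hand-slot end sticking out past the tray's notched end; let go of it there, then take it again and slide it along until it drops fully home, flat in the tray with the hand slot at the notch. Leave everything else where it is.

Things in the scene. Friction and masses are not known exactly. Their poses are not given: they have to be found in the camera images.
- tray: wooden crumb tray, an oblong frame 235 (its x) by 165 (its y) by 34 mm high, fixed to the worktop; origin under its centre, z up. Rims 20 mm wide. Inside them a seat 195 x 125 mm whose 15 mm wide ledge lies at z 27 mm, 7 mm below the rim tops; inside that a well 165 x 95 mm, floor at z 8 mm
- tray_seat (a point): centre of the tray's seat at the height of the rim tops (z 34 mm), axes of the tray. The middle of the grid lies at this point, height included, when it is home: it then stands 7 mm above the rims
- tray_notch (a point): middle of the notch in the rim of the tray's -x end, at rim-top height (z 34 mm), 107.5 mm from the tray's centre. The notch is 80 mm wide and goes through rim and ledge down to z 8 mm; the other rims are whole
- grid: slotted light-wood bread grid, 190 (its z) by 120 (its x) by 14 mm thick (its y), 0.14 to 0.28 kg, both faces alike; origin at its middle; slats with 6 mm gaps along z. Hand slot near its +z end. At the start it stands in the rack on its -z end, hand slot up, its y along the rack's y. It fits the tray's seat with 2.5 mm to spare on each side
- grid_slot (a point): centre of the grid's hand slot, 62 mm from the grid's middle towards its +z end. The slot is 30 (along z) by 76 mm, right through; between it and the +z end is a bar 18 mm wide (along z) and 14 mm thick, by which the grid can be gripped
- rack: wooden plate rack, fixed, 96 (its x) by 205 (its y) by 74 mm high; origin under its centre. Two rails along y, tops at 12 mm, each with 8 upright dowels, tops at 74 mm. The slots between dowels are 17 mm wide and run along x. Grid, plain board and plate stand in the slots at y = -50, 0 and +50 mm, in any order. Rack and mat may change sides
- cboard: plain wooden board without slots, 165 x 115 x 12 mm, stands in the rack on its short end (bystander); origin at its middle
- plate: white side plate, 160 mm across, 12 mm thick, stands on edge in the rack (bystander); origin at its middle
- mat: round grey woven mat, 260 mm across, 4 mm high, fixed to the worktop; origin under its centre
- jar: jam jar with a metal lid, 60 mm across, 85 mm high, 0.2 to 0.4 kg, stands on the floor of the tray's well; origin at the centre of its underside
- mug_a: black mug on the mat, 82 mm across, 92 mm high, handle sticking out some 35 mm towards its +y (bystander); origin under its centre
- mug_b: a like mug on the worktop (bystander); origin under its centre
- mill: dark wooden pepper mill, 54 mm across, 168 mm high, behind the tray (bystander)
- butter: white butter dish with cover, 90 x 130 x 74 mm, behind the tray (bystander)
- canister: white canister, 92 mm across, 125 mm high (bystander)
- spoon: steel spoon, 170 mm long, lying on the worktop (bystander)

How it is judged:
By the outcome, as a careful person would: the job done as asked, in the order asked, and still so for the second after the job is handed in, with the robot touching nothing.
It also fails if it takes over 72 s, if anything falls off the work surface, if the arm or the gripper's body presses on something with over 40 N, if the wrist force passes 120 N, or if a joint passes its speed limit or range.

## Working session

There is one attempt and no reset: what is moved stays moved. The work goes in short steps, Python scripts to look and compute and a shell command to move; the robot and the scene stay as the last step left them, time stands still between calls to the robot, and variables do not carry over. Pictures are saved under pics/ and viewed, at most 10 in all, crops included, and the job is handed in when it is done.

```bash
mkdir -p pics; ls; cat > h.py <<'E'
import numpy as np,cv2
from bench import ctrl
from scipy.spatial.transform import Rotation as R
def grab(n):
    im,d=ctrl.get_image(n); np.savez('%s.npz'%n,im=im,d=d); return im,d
def load(n):
    f=np.load('%s.npz'%n); return f['im'],f['d']
def cloud(n,d):
    c=ctrl.camera_info(n);K=np.array(c['intrinsics']);v,u=np.mgrid[0:480,0:640]
    P=np.stack([(u-K[0,2])/K[0,0]*d,(v-K[1,2])/K[1,1]*d,d],-1)
    W=(P-np.array(c['t']))@np.array(c['R']); W[d==0]=np.nan; return W
def st():
    s=ctrl.get_state();print('t',s['time'],'p',np.round(s['position'],4),'rv',np.round(s['tool_rot'],3),'w',s['grip_width'],'f',np.round(s['ft_force'],1));print(np.round(R.from_rotvec(s['tool_rot']).as_matrix(),3), np.round(s['joint_positions'],3))
E
python3 - <<'E'
from h import *
for n in('scene','top'):
    im,d=grab(n);cv2.imwrite('pics/%s0.png'%n,im);c=ctrl.camera_info(n);print(n,c)
st()
E
```

```text
pics
scene {'intrinsics': array([[453.41046593,   0.        , 322.25051079],
       [  0.        , 453.41046593, 239.05118596],
       [  0.        ,   0.        ,   1.        ]]), 'R': array([[ 0.49240007,  0.87015607,  0.01925052],
       [ 0.54814099, -0.29284746, -0.78344229],
       [-0.6760796 ,  0.39631904, -0.62116632]]), 't': array([-0.28580803, -0.22245708,  1.39412652])}
top {'intrinsics': array([[442.9740812,   0.       , 320.7792988],
       [  0.       , 442.9740812, 232.3571321],
       [  0.       ,   0.       ,   1.       ]]), 'R': array([[-0.00737346, -0.99994867, -0.00694948],
       [-0.99532354,  0.00800838, -0.09626478],
       [ 0.09631549,  0.00620717, -0.9953315 ]]), 't': array([0.01231447, 0.5665542 , 1.1878319 ])}
t 0.1 p [ 0.1893 -0.6213  0.2216] rv [-3.106e+00 -4.630e-01  1.000e-03] w 0.9991138384819317 f [ 0.4 -0.4 -0.2]
[[ 0.957  0.292 -0.001]
 [ 0.292 -0.957  0.002]
 [-0.    -0.002 -1.   ]] [ 1.289  0.322 -0.07   1.452  0.023  1.371 -0.057]
```

View pics/scene0.png

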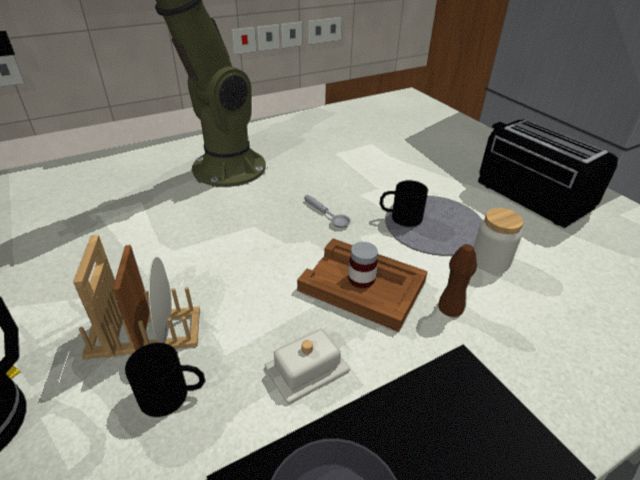

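View pics/top0.png

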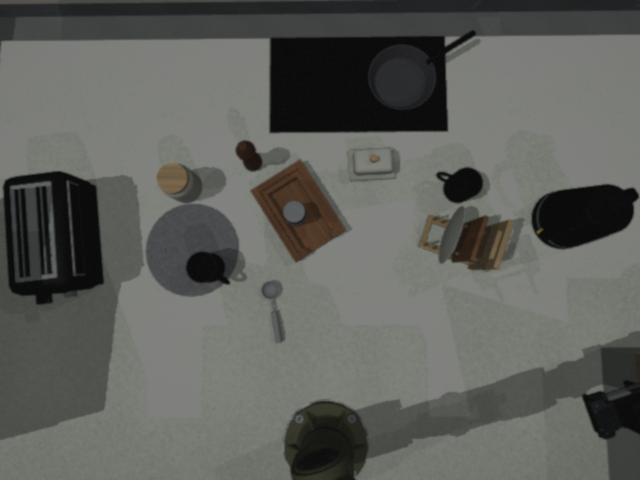

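```bash
python3 - <<'E'
from h import *
im,d=load('top'); 
a=cv2.resize(im[150:275,240:360],None,fx=4.5,fy=4.5,interpolation=cv2.INTER_CUBIC)
im2,_=load('scene'); 
b=cv2.resize(im[190:285,405:530],(540,410),interpolation=cv2.INTER_CUBIC)
o=np.zeros((600,800,3),np.uint8); a=cv2.resize(im[150:270,240:360],(400,400),interpolation=cv2.INTER_CUBIC); b=cv2.resize(im[190:290,410:530],(400,333),interpolation=cv2.INTER_CUBIC)
o[:400,:400]=a;o[:333,400:]=b
c=cv2.resize(im2[230:330,290:435],(290,200));o[400:,:290]=c
o=np.clip(o*1.8,0,255).astype(np.uint8)
c=cv2.resize(im2[225:365,70:215],(270,260));o[335:595,420:690]=c
cv2.imwrite('pics/crop1.png',o)
E
```

```text
(no output)
```

View pics/crop1.png

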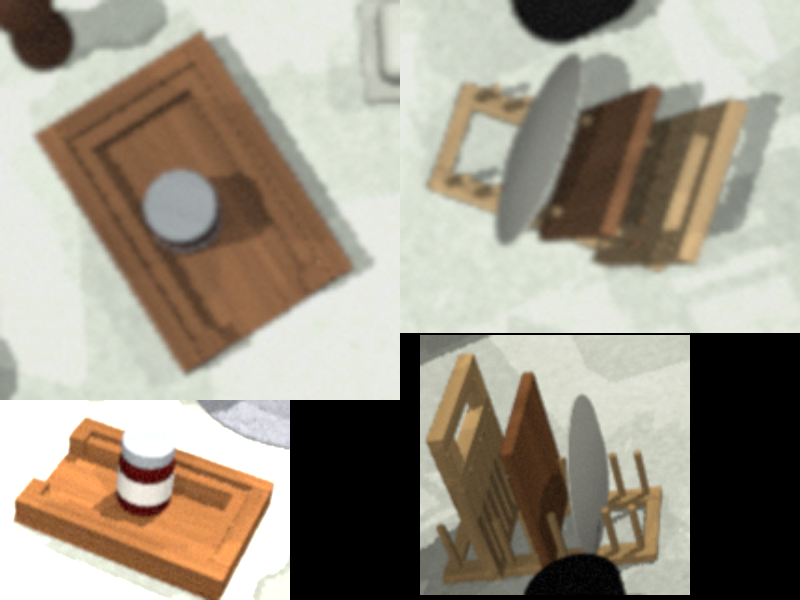

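```bash
python3 - <<'E'
from h import *
im,d=load('top');W=cloud('top',d)
def reg(u0,u1,v0,v1,z0,z1):
    P=W[v0:v1,u0:u1].reshape(-1,3);return P[(P[:,2]>z0)&(P[:,2]<z1)]
def rect(P,n):
    print(n,len(P),'zmed',np.round(np.median(P[:,2]),4),cv2.minAreaRect((P[:,:2]*1000).astype(np.float32)))
print('table z',np.nanmedian(W[300:340,100:200,2]))
rect(reg(245,355,155,270,.028,.042),'tray rim')
rect(reg(245,355,155,270,.02,.042),'tray rim+ledge')
rect(reg(245,355,155,270,-.0,.15),'tray all')
for n,z in('jar',(.075,.1)),:
    P=reg(275,315,190,230,*z);print(n,len(P),cv2.minEnclosingCircle((P[:,:2]*1000).astype(np.float32)),P.mean(0))
rect(reg(470,530,205,280,.19,.22),'grid top')
rect(reg(470,530,205,280,.15,.22),'grid')
rect(reg(445,500,205,280,.16,.188),'cboard top')
P=reg(435,470,200,270,.1,.19);rect(P,'plate');print('platemaxz',P[:,2].max())
P=reg(180,232,240,290,.08,.11);print('mugA',cv2.minEnclosingCircle((P[:,:2]*1000).astype(np.float32)),len(P)); 
rect(reg(180,240,240,295,.03,.075),'mug handle')
P=reg(150,195,155,205,.11,.14);print('canister',cv2.minEnclosingCircle((P[:,:2]*1000).astype(np.float32)))
P=reg(230,270,135,175,.03,.2);rect(P,'mill')
P=reg(435,490,160,205,.08,.12);print('mugB',cv2.minEnclosingCircle((P[:,:2]*1000).astype(np.float32)))
rect(reg(342,405,140,185,.02,.12),'butter')
# mat by pixel colour ring on z=4mm plane
c=ctrl.camera_info('top');K,Rm,t=map(np.array,(c['intrinsics'],c['R'],c['t']))
def px(u,v,z):
    r=Rm.T@np.linalg.solve(K,[u,v,1]);o=-Rm.T@t;return (o+r*(z-o[2])/r[2])
def pz(u,v,z):return np.round(px(u,v,z)[:2],4)
print('mat l r t b',pz(146,250,.004),pz(240,250,.004),pz(193,204,.004),pz(193,297,.004))
for u,v in((38,134),(203,33),(352,268),(188,373)):print('tray',pz(240+u/3.333,150+v/3.333,.034))
for u,v in((745,100),(725,98),(695,265),(680,258)):print('gridtop',pz(410+(u-400)/3.333,190+v/3.333,.202))
for u,v in((462,82),(430,185)):print('rack +y end',pz(410+(u-400)/3.333,190+v/3.333,.012))
E
```

```text
table z -0.0006442214742979199
tray rim 2039 zmed 0.0334 ((631.2919311523438, 74.49150848388672), (302.51953125, 285.84149169921875), 85.59293365478516)
tray rim+ledge 2782 zmed 0.0319 ((691.8814697265625, 41.22904968261719), (308.31671142578125, 284.67138671875), 32.04649353027344)
tray all 9021 zmed 0.008 ((629.4260864257812, 68.54672241210938), (309.9662170410156, 324.4508361816406), 89.56829833984375)
jar 379 ((616.2619018554688, 78.88761138916016), 28.592687606811523) [0.61535376 0.07828622 0.09248476]
grid top 391 zmed 0.2016 ((519.10107421875, -418.59674072265625), (15.633892059326172, 120.71613311767578), 70.01264190673828)
grid 1042 zmed 0.178 ((527.479248046875, -395.3857116699219), (64.757568359375, 120.7215576171875), 70.1402816772461)
cboard top 428 zmed 0.1754 ((532.6292724609375, -370.7629699707031), (97.54513549804688, 123.91642761230469), 76.20191955566406)
plate 688 zmed 0.1325 ((549.3944091796875, -342.5787048339844), (58.081298828125, 152.32546997070312), 76.68104553222656)
platemaxz 0.17431746561158068
mugA ((465.87890625, 306.6480712890625), 53.62896728515625) 257
mug handle 279 zmed 0.0544 ((460.74072265625, 309.21820068359375), (104.20193481445312, 79.02395629882812), 24.598737716674805)
canister ((701.4760131835938, 388.49639892578125), 40.557952880859375)
mill 480 zmed 0.1338 ((767.6751708984375, 198.6428985595703), (43.62186050415039, 50.613739013671875), 28.414857864379883)
mugB ((692.871337890625, -368.1745300292969), 50.29853439331055)
butter 1005 zmed 0.0563 ((762.414306640625, -135.06492614746094), (69.6733169555664, 106.27172088623047), 2.7497050762176514)
mat l r t b [0.5233 0.4967] [0.5213 0.2338] [0.6521 0.3678] [0.3923 0.3625]
tray [0.6843 0.1983]
tray [0.7683 0.0615]
tray [ 0.5708 -0.0599]
tray [0.486  0.0746]
gridtop [ 0.5752 -0.4456]
gridtop [ 0.5768 -0.4316]
gridtop [ 0.4598 -0.4052]
gridtop [ 0.4647 -0.395 ]
rack +y end [ 0.6154 -0.2925]
rack +y end [ 0.5294 -0.2634]
```

The scene shows the notch at the tray's near end (towards the robot, lower right in the top crop). The grid is the rack's outermost board on the right, and the free part of the mat is towards the canister.

```bash
cat >> h.py <<'E'
def aim(p,z=None,y=None):
    "remaining shift (tool axes, m) and turn (rotvec in tool axes, deg) to TCP p with tool axes z,y (world)"
    s=ctrl.get_state();M=R.from_rotvec(s['tool_rot']).as_matrix()
    T=M
    if z is not None:
        z=np.array(z,float);z/=np.linalg.norm(z);y=np.array(y,float);y-=z*(y@z);y/=np.linalg.norm(y);T=np.column_stack([np.cross(y,z),y,z])
    print('t',round(s['time'],2),'p',np.round(s['position'],4),'shift mm',np.round(1000*M.T@(np.array(p)-s['position']),1),'turn',np.round(R.from_matrix(M.T@T).as_rotvec(degrees=True),1),'w',round(s['grip_width']*87,1),'grip',s['grip_force'],'f',np.round(s['ft_force'],1))
E
python3 -m handwheel '[[0.087,0.046,-0.041,0,0,0,0],[0.087,0.046,-0.041,0,0,0,0],[0.087,0.046,-0.041,0,0,0,0],[0.087,0.046,-0.041,0,0,0,0],[0.087,0.046,-0.041,0,0,0,0],[0.087,0.046,-0.041,0,0,0,0],[0.087,0.046,-0.041,0,0,0,0],[0.087,0.046,-0.041,0,0,0,0],[0.087,0.046,-0.041,0,0,0,0],[0.087,0.046,-0.041,0,0,0,0],[0.087,0.046,-0.041,0,0,0,0]]'
python3 - <<'E'
from h import *
im,d=load('top');W=cloud('top',d)
aim([.6153,.0785,.16])
m=np.zeros((480,640),np.uint8)
c=np.array([[38,134],[203,33],[352,268],[188,373]])/3.333+[240,150]; cc=c.mean(0); cv2.fillPoly(m,[np.int32(np.round(cc+(c-cc)*1.06))],1)
P=W[(m>0)];P=P[(P[:,2]>.029)&(P[:,2]<.04)]
r=cv2.minAreaRect((P[:,:2]*1000).astype(np.float32));print(len(P),r,cv2.boxPoints(r))
h=W[240:290,180:228].reshape(-1,3);h=h[(h[:,2]>.085)&(h[:,2]<.1)];print('mugA',np.median(h,0),h.min(0),h.max(0))
g=W[205:280,470:530].reshape(-1,3);g=g[(g[:,2]>.196)&(g[:,2]<.208)];r=cv2.minAreaRect((g[:,:2]*1000).astype(np.float32));print('grid top',r,g.mean(0),len(g))
E
```

```text
time: 1.48
position: [0.5425, -0.0414, 0.2224]
tool_rot: [3.107, 0.462, -0.0]
ft_force: [1.1, -0.7, -0.8]
grip_width: 1.004
grip_force: 0.0
t 1.48 p [ 0.5425 -0.0414  0.2224] shift mm [104.5 -93.6  62.3] turn [0. 0. 0.] w 87.4 grip 0.0 f [ 1.1 -0.7 -0.8]
1850 ((629.2916259765625, 72.65377807617188), (235.8649444580078, 165.01846313476562), 32.20600891113281) [[485.53003   79.614044]
 [573.4791   -60.014244]
 [773.0532    65.69351 ]
 [685.1041   205.32181 ]]
mugA [0.47013667 0.32051529 0.09419398] [0.43448057 0.27411091 0.08511694] [0.51191061 0.35632455 0.09984021]
grid top ((519.406005859375, -418.7076416015625), (15.633892059326172, 120.06714630126953), 70.01264190673828) [ 0.51917134 -0.41777938  0.20180711] 347
```

```bash
python3 -m handwheel '[[0.087,0.035,-0.031,0.0207,0,0,0],[0.087,0.035,-0.031,0.0207,0,0,0],[0.087,0.035,-0.031,0.0207,0,0,0],[0.087,0,0,0,0,0,0]]'
python3 - <<'E'
from h import *
aim([.6153,.0785,.042])
E
```

```text
time: 1.98
position: [0.6141, 0.0815, 0.1575]
tool_rot: [-3.102, -0.473, 0.007]
ft_force: [-0.6, -0.5, -0.2]
grip_width: 1.0
grip_force: 0.0
t 1.98 p [0.6141 0.0815 0.1575] shift mm [  0.7   3.8 115.5] turn [0. 0. 0.] w 87.0 grip 0.0 f [-0.6 -0.5 -0.2]
```

```bash
python3 -m handwheel '[[0.087,0.001,0.003,0.039,0,0,0],[0.087,0,0,0.038,0,0,0],[0.087,0,0,0.038,0,0,0],[0.087,0,0,0,0,0,0],[0,0,0,0,0,0,0],[0,0,0,0,0,0,0],[0,0,0,0,0,0,0],[0,0,0,0,0,0,0],[0,0,0,0,0,0,0]]' 30
python3 -m handwheel '[[0,0,0,-0.035,0,0,0],[0,0,0,-0.045,0,0,0],[0,0,0,-0.05,0,0,0]]'
python3 - <<'E'
from h import *
aim([.563,.392,.16])
E
```

```text
time: 3.1
position: [0.6178, 0.0759, 0.047]
tool_rot: [-3.106, -0.464, -0.003]
ft_force: [-1.7, 3.5, 6.2]
grip_width: 0.683
grip_force: 30.0
time: 3.48
position: [0.616, 0.0729, 0.1751]
tool_rot: [3.106, 0.462, -0.005]
ft_force: [1.2, -0.5, -3.4]
grip_width: 0.688
grip_force: 30.0
t 3.48 p [0.616  0.0729 0.1751] shift mm [  42.2 -320.7   14.8] turn [0. 0. 0.] w 59.8 grip 29.999475069344044 f [ 1.2 -0.5 -3.4]
```

```bash
python3 -m handwheel '[[0,0.007,-0.0535,0,0,0,0],[0,0.007,-0.0535,0,0,0,0],[0,0.007,-0.0535,0,0,0,0],[0,0.007,-0.0535,0,0,0,0],[0,0.007,-0.0535,0,0,0,0],[0,0.007,-0.0535,0,0,0,0],[0,0,0,0,0,0,0]]'
python3 - <<'E'
from h import *
aim([.563,.392,.0435])
E
```

```text
time: 4.35
position: [0.5591, 0.3996, 0.1743]
tool_rot: [-3.102, -0.478, 0.005]
ft_force: [-0.8, -0.8, -2.7]
grip_width: 0.683
grip_force: 30.0
t 4.35 p [0.5591 0.3996 0.1743] shift mm [  1.8   9.  130.8] turn [0. 0. 0.] w 59.5 grip 29.999639368616045 f [-0.8 -0.8 -2.7]
```

```bash
python3 -m handwheel '[[0,0.002,0.007,0.04,0,0,0],[0,0,0,0.04,0,0,0],[0,0,0,0.03,0,0,0],[0,0,0,0.015,0,0,0],[0,0,0,0,0,0,0],[0,0,0,0,0,0,0]]'
python3 - <<'E'
from h import *
for i in range(3):aim([.563,.392,.0435])
E
```

```text
time: 5.1
position: [0.5686, 0.3878, 0.0519]
tool_rot: [-3.106, -0.463, -0.003]
ft_force: [0.0, 0.0, -3.6]
grip_width: 0.687
grip_force: 30.0
t 5.1 p [0.5686 0.3878 0.0519] shift mm [-4.2 -5.6  8.4] turn [0. 0. 0.] w 59.8 grip 29.99928236939013 f [ 0.   0.  -3.6]
t 5.1 p [0.5686 0.3878 0.0519] shift mm [-4.2 -5.6  8.4] turn [0. 0. 0.] w 59.8 grip 29.99928236939013 f [ 0.   0.  -3.6]
t 5.1 p [0.5686 0.3878 0.0519] shift mm [-4.2 -5.6  8.4] turn [0. 0. 0.] w 59.8 grip 29.99928236939013 f [ 0.   0.  -3.6]
```

```bash
python3 -m handwheel '[[0,0,0,0.004,0,0,0],[0,0,0,0,0,0,0]]';python3 -m handwheel '[[0,0,0,0.003,0,0,0],[0,0,0,0,0,0,0]]'
```

```text
time: 5.35
position: [0.5679, 0.3873, 0.0468]
tool_rot: [3.107, 0.463, 0.001]
ft_force: [-0.1, -0.7, -2.5]
grip_width: 0.684
grip_force: 30.0
time: 5.6
position: [0.5676, 0.3873, 0.0432]
tool_rot: [3.107, 0.463, -0.0]
ft_force: [0.6, 0.6, -2.6]
grip_width: 0.683
grip_force: 30.0
```

```bash
python3 -m handwheel '[[0,0,0,0.002,0,0,0],[0,0,0,0,0,0,0]]'
```

```text
time: 5.85
position: [0.5678, 0.3873, 0.0431]
tool_rot: [3.107, 0.463, 0.001]
ft_force: [-2.5, -3.4, 5.0]
grip_width: 0.684
grip_force: 30.0
```

```bash
python3 -m handwheel '[[0.087,0,0,0,0,0,0],[0.087,0,0,0,0,0,0],[0.087,0,0,0,0,0,0],[0.087,0,0,-0.03,0,0,0],[0.087,0,0,-0.06,0,0,0],[0.087,0,0,-0.06,0,0,0],[0.087,0,0,-0.06,0,0,0],[0.06,0,0.06,0,0,0,0],[0.06,0,0.06,0,0,0,0],[0.06,0,0.06,0,0,0,0],[0.06,0,0.06,0,0,0,0]]'
python3 - <<'E'
from h import *
aim([.43,-.46,.3],[.342,.94,0],[0,0,-1])
im,d=grab('top');W=cloud('top',d)
P=W[180:300,140:240].reshape(-1,3);P=P[(P[:,2]>.08)&(P[:,2]<.11)&(P[:,0]>.525)];print('jar',len(P),np.median(P,0),P.min(0),P.max(0))
E
```

```text
time: 7.22
position: [0.6381, 0.1558, 0.2515]
tool_rot: [3.107, 0.463, 0.001]
ft_force: [0.7, -1.0, 0.3]
grip_width: 0.705
grip_force: 0.0
t 7.22 p [0.6381 0.1558 0.2515] shift mm [-378.6  528.4  -48.5] turn [86.6 28.9 29. ] w 61.3 grip 0.0 f [ 0.7 -1.   0.3]
jar 582 [0.58023751 0.38033488 0.08911169] [0.53899966 0.34196445 0.08004416] [0.70060594 0.42442264 0.10996603]
```

```bash
python3 -m handwheel '[[0.032,-0.034,0.048,-0.004,0,0,0],[0.032,-0.034,0.048,-0.004,0,0,0],[0.032,-0.034,0.048,-0.004,0,0,0],[0.032,-0.034,0.048,-0.004,0,0,0],[0.032,-0.034,0.048,-0.004,0,0,0],[0.032,-0.034,0.048,-0.004,0,0,0],[0.032,-0.034,0.048,-0.004,0,0,0],[0.032,-0.034,0.048,-0.004,0,0,0],[0.032,-0.034,0.048,-0.004,0,0,0],[0.032,-0.034,0.048,-0.004,0,0,0],[0.032,-0.034,0.048,-0.004,0,0,0]]'
python3 -m handwheel '[[0.032,0,0,0,0,0,9.3],[0.032,0,0,0,0,0,9.3],[0.032,0,0,0,0,0,9.3],[0.032,0,0,0,0,0,9.3],[0.032,0,0,0,10,0,0],[0.032,0,0,0,10,0,0],[0.032,0,0,0,10,0,0],[0.032,0,0,0,10,0,0],[0.032,0,0,0,10,0,0],[0.032,0,0,0,10,0,0],[0.032,0,0,0,10,0,0]]'
python3 - <<'E'
from h import *
aim([.485,-.513,.25],[.342,.94,0],[0,0,-1]);st()
E
```

```text
time: 8.65
position: [0.4335, -0.4578, 0.2958]
tool_rot: [3.107, 0.463, 0.001]
ft_force: [1.7, 0.3, -0.1]
grip_width: 0.37
grip_force: 0.0
time: 10.02
position: [0.434, -0.457, 0.2951]
tool_rot: [-1.893, 0.339, -0.238]
ft_force: [-1.0, 1.8, 0.2]
grip_width: 0.369
grip_force: 0.0
t 10.03 p [ 0.434  -0.457   0.2951] shift mm [ 67.3  54.2 -17.5] turn [19.8 -0.3 -0.1] w 32.1 grip 0.0 f [-1.   1.8  0.2]
t 10.025 p [ 0.434  -0.457   0.2951] rv [-1.893  0.339 -0.238] w 0.36915824694546645 f [-1.   1.8  0.2]
[[ 0.938 -0.118  0.326]
 [-0.347 -0.317  0.883]
 [-0.001 -0.941 -0.338]] [ 1.393  0.89  -0.473  0.991 -0.652  2.054 -1.083]
```

```bash
python3 -m handwheel '[[0.032,0,0,0,10,0,0],[0.032,0,0,0,9.8,0,0],[0.032,0,0,0,0,0,0]]' >/dev/null
python3 - <<'E'
from h import *
aim([.485,-.513,.25],[.342,.94,0],[0,0,-1]);st()
E
```

```text
t 10.4 p [ 0.4324 -0.4572  0.2879] shift mm [ 69.   37.1 -34.3] turn [-0.4 -0.3 -0.4] w 32.0 grip 0.0 f [-0.1  0.3 -2.1]
t 10.4 p [ 0.4324 -0.4572  0.2879] rv [-1.545  0.283 -0.273] w 0.36761965733047997 f [-0.1  0.3 -2.1]
[[ 0.938 -0.005  0.347]
 [-0.347  0.009  0.938]
 [-0.007 -1.     0.007]] [ 1.577  1.173 -0.89   0.982 -0.599  2.041 -1.277]
```

```bash
python3 - <<'E'
from h import *
im,d=grab('top');W=cloud('top',d)
for z0,z1 in((.02,.08),(.08,.14),(.14,.2),(.2,.35)):
    P=W[170:260,525:640].reshape(-1,3);P=P[(P[:,2]>z0)&(P[:,2]<z1)]
    if len(P):
        q=np.array([-.94,.342]) # towards grid-left dir; line coordinate from rack axis
        c=(P[:,:2]-[.5193,-.4185])@np.array([.94,-.342]); a=(P[:,:2]-[.5193,-.4185])@np.array([.342,.94])
        print(z0,len(P),'x',P[:,0].min(),P[:,0].max(),'ymax',P[:,1].max(),'across min',c.min(),'along max',a.max())
im2,d2=grab('scene');cv2.imwrite('pics/s1.png',im2)
P=W[205:280,470:530].reshape(-1,3);P=P[(P[:,2]>.196)&(P[:,2]<.208)];print('grid',len(P),P.mean(0))
E
```

```text
0.02 651 x 0.5187566298454844 0.679693155907538 ymax -0.5628529916483844 across min 0.07469107186025097 along max -0.11798087089221841
0.08 861 x 0.5248535260853849 0.6720233785987563 ymax -0.5463137695837094 across min 0.06034819045001348 along max -0.11188274053466875
0.14 967 x 0.5312844208060556 0.6632606983666889 ymax -0.5444597857387518 across min 0.05843566896809557 along max -0.11038979473521278
0.2 2525 x 0.5387458350766304 0.6577316777733657 ymax -0.5521719306232397 across min 0.06637375416651614 along max -0.11663409325288678
grid 341 [ 0.51869641 -0.41766181  0.20183859]
```

View pics/s1.png

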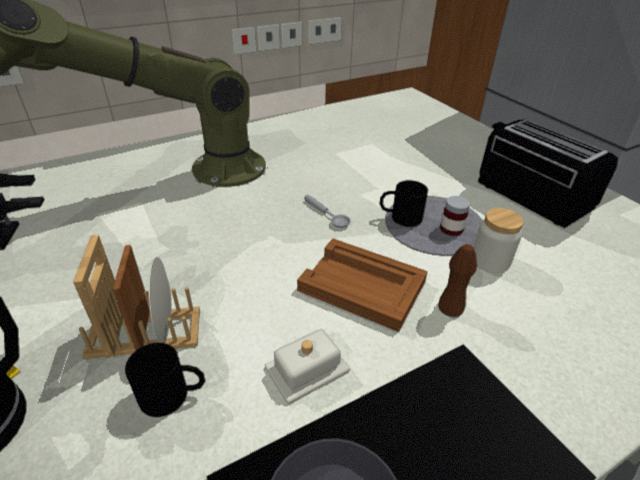

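The picture shows the jar upright on the mat at (454,215), the tray empty and the grid untouched at (95,290). The gripper is at the left, level.

```bash
python3 - <<'E'
from h import *
aim([.477,-.500,.193],[.342,.94,0],[0,0,-1])
E
python3 -m handwheel '[[0.032,0.028,0.02,-0.012,0,0,0],[0.032,0.028,0.02,-0.012,0,0,0],[0.032,0,0.025,0,0,0,0],[0.032,0,0.025,0,0,0,0],[0.032,0,0,0,0,0,0]]'
python3 - <<'E'
from h import *
aim([.477,-.500,.193],[.342,.94,0],[0,0,-1]);st()
E
```

```text
t 10.5 p [ 0.4341 -0.4564  0.2957] shift mm [ 55.2 102.9 -25.5] turn [ 0.3 -0.3  0.1] w 31.7 grip 0.0 f [-1.   0.5  0.7]
time: 11.12
position: [0.4769, -0.497, 0.2054]
tool_rot: [-1.562, 0.279, -0.271]
ft_force: [-0.4, -0.3, 0.1]
grip_width: 0.369
grip_force: 0.0
t 11.12 p [ 0.4769 -0.497   0.2054] shift mm [ 1.1 12.4 -2.7] turn [ 0.5 -0.1 -0.2] w 32.1 grip 0.0 f [-0.4 -0.3  0.1]
t 11.125 p [ 0.4769 -0.497   0.2054] rv [-1.562  0.279 -0.271] w 0.3687991065434119 f [-0.4 -0.3  0.1]
[[ 0.939 -0.006  0.343]
 [-0.343 -0.008  0.939]
 [-0.003 -1.    -0.01 ]] [ 1.509  1.476 -1.231  0.714 -0.235  2.048 -1.404]
```

```bash
python3 -m handwheel '[[0.032,0.001,0.011,0,0,0,0],[0.032,0,0,0.03,0,0,0],[0.032,0,0,0,0,0,0]]'
python3 - <<'E'
from h import *
aim([.5145,-.3965,.193],[.342,.94,0],[0,0,-1]);st()
E
```

```text
time: 11.5
position: [0.4887, -0.4676, 0.1961]
tool_rot: [-1.559, 0.274, -0.273]
ft_force: [0.2, 0.2, -0.2]
grip_width: 0.367
grip_force: 0.0
t 11.5 p [ 0.4887 -0.4676  0.1961] shift mm [ 0.   2.6 75.7] turn [0.3 0.1 0. ] w 32.0 grip 0.0 f [ 0.2  0.2 -0.2]
t 11.5 p [ 0.4887 -0.4676  0.1961] rv [-1.559  0.274 -0.273] w 0.3673460281426341 f [ 0.2  0.2 -0.2]
[[ 0.94  -0.002  0.341]
 [-0.341 -0.006  0.94 ]
 [ 0.    -1.    -0.006]] [ 1.54   1.474 -1.246  0.824 -0.216  1.973 -1.385]
```

```bash
python3 -m handwheel '[[0.032,0,0.002,0.025,0,0,0],[0.032,0,0,0.02,0,0,0],[0.032,0,0,0,0,0,0]]'
python3 - <<'E'
from h import *
aim([.5145,-.3965,.193],[.342,.94,0],[0,0,-1])
im,d=grab('scene');cv2.imwrite('pics/s2.png',cv2.resize(im[190:370,0:240],(800,600),interpolation=cv2.INTER_CUBIC))
E
```

```text
time: 11.88
position: [0.5039, -0.4269, 0.1937]
tool_rot: [-1.559, 0.275, -0.275]
ft_force: [-0.3, -0.2, -0.3]
grip_width: 0.366
grip_force: 0.0
t 11.88 p [ 0.5039 -0.4269  0.1937] shift mm [-0.5  0.5 32.2] turn [ 0.3 -0.1  0. ] w 31.8 grip 0.0 f [-0.3 -0.2 -0.3]
```

View pics/s2.png

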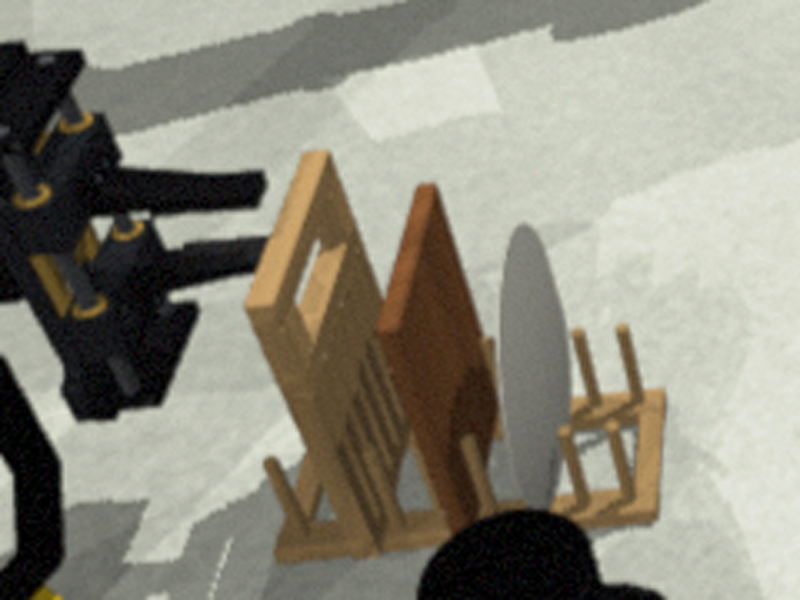

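The fingers at (265,190) and (265,245) in the crop straddle the grid's top bar height and are short of its near face, so I go on.

```bash
python3 -m handwheel '[[0.032,0,0,0.012,0,0,0],[0.032,0,0,0.01,0,0,0],[0.032,0,0,0,0,0,0]]'
python3 -m handwheel '[[0.032,0,0,0.01,0,0,0],[0.032,0,0,0,0,0,0]]'
python3 -m handwheel '[[0,0,0,0,0,0,0],[0,0,0,0,0,0,0],[0,0,0,0,0,0,0],[0,0,0,0,0,0,0]]' 15
```

```text
time: 12.3
position: [0.5119, -0.4057, 0.1931]
tool_rot: [-1.557, 0.275, -0.275]
ft_force: [0.7, 0.3, -0.1]
grip_width: 0.363
grip_force: 0.0
time: 12.55
position: [0.5154, -0.3964, 0.193]
tool_rot: [-1.557, 0.275, -0.275]
ft_force: [0.4, -0.3, -0.2]
grip_width: 0.368
grip_force: 0.0
time: 13.05
position: [0.5152, -0.3976, 0.1931]
tool_rot: [-1.557, 0.276, -0.276]
ft_force: [0.2, -1.0, 1.2]
grip_width: 0.203
grip_force: 15.0
```

```bash
python3 -m handwheel '[[0,0,0,0,0,0,0],[0,0,0,0,0,0,0],[0,0,-0.01,0,0,0,0],[0,0,-0.02,0,0,0,0],[0,0,-0.025,0,0,0,0],[0,0,-0.025,0,0,0,0],[0,0,0,0,0,0,0]]' 55
python3 - <<'E'
from h import *
aim([.477,-.41,.42],[.342,.94,0],[0,0,-1]);st()
E
```

```text
time: 13.92
position: [0.5155, -0.397, 0.2769]
tool_rot: [-1.56, 0.273, -0.28]
ft_force: [0.6, 0.5, -3.5]
grip_width: 0.2
grip_force: 55.0
t 13.93 p [ 0.5155 -0.397   0.2769] shift mm [ -31.  -143.1  -26.4] turn [ 0.4 -0.2  0.3] w 17.4 grip 54.99804748222232 f [ 0.6  0.5 -3.5]
t 13.925 p [ 0.5155 -0.397   0.2769] rv [-1.56   0.273 -0.28 ] w 0.19971075824906426 f [ 0.6  0.5 -3.5]
[[ 0.939  0.003  0.345]
 [-0.345 -0.008  0.939]
 [ 0.005 -1.    -0.006]] [ 1.603  1.349 -1.297  1.059 -0.292  1.811 -1.438]
```

```bash
python3 -m handwheel '[[0,-0.005,-0.024,-0.004,0,0,0],[0,-0.005,-0.024,-0.004,0,0,0],[0,-0.005,-0.024,-0.004,0,0,0],[0,-0.005,-0.024,-0.004,0,0,0],[0,-0.005,-0.024,-0.004,0,0,0],[0,-0.005,-0.024,-0.004,0,0,0],[0,0,0,0,0,0,0]]'
python3 - <<'E'
from h import *
a=np.deg2rad(32.2)
aim([.477,-.2,.40],[0,0,-1],[np.cos(a),np.sin(a),0]);st()
E
```

```text
time: 14.8
position: [0.4787, -0.4089, 0.4198]
tool_rot: [-1.559, 0.275, -0.279]
ft_force: [-0.1, 0.3, -3.2]
grip_width: 0.2
grip_force: 55.0
t 14.8 p [ 0.4787 -0.4089  0.4198] shift mm [-73.9  18.4 195.5] turn [ -35.6 -105.3 -105.8] w 17.4 grip 54.998112358152866 f [-0.1  0.3 -3.2]
t 14.8 p [ 0.4787 -0.4089  0.4198] rv [-1.559  0.275 -0.279] w 0.1995026245988627 f [-0.1  0.3 -3.2]
[[ 0.938  0.002  0.346]
 [-0.346 -0.007  0.938]
 [ 0.004 -1.    -0.006]] [ 1.643  1.185 -1.331  1.014 -0.449  1.891 -1.578]
```

```bash
python3 -m handwheel '[[0,0,0,0.04,0,0,0],[0,0,0,0.04,0,0,0],[0,0,0,0,-10,0,0],[0,0,0,0,-10,0,0],[0,0,0,0,-10,0,0],[0,0,0,0,-10,0,0],[0,0,0,0,-10,0,0],[0,0,0,0,-10,0,0],[0,0,0,0,-10,0,0],[0,0,0,0,-10,0,0],[0,0,0,0,-10,0,0],[0,0,0,0,0,0,0]]'
python3 - <<'E'
from h import *
a=np.deg2rad(32.2)
aim([.477,-.2,.40],[0,0,-1],[np.cos(a),np.sin(a),0]);st()
E
```

```text
time: 16.3
position: [0.5088, -0.3267, 0.4176]
tool_rot: [3.093, -0.533, 0.001]
ft_force: [0.0, 1.2, -2.0]
grip_width: 0.2
grip_force: 55.1
t 16.3 p [ 0.5088 -0.3267  0.4176] shift mm [ -72.4 -108.9   17.1] turn [   0.2    0.2 -141.7] w 17.4 grip 55.12112841010094 f [ 0.   1.2 -2. ]
t 16.3 p [ 0.5088 -0.3267  0.4176] rv [ 3.093e+00 -5.330e-01  1.000e-03] w 0.2003606076493039 f [ 0.   1.2 -2. ]
[[ 0.942 -0.335 -0.   ]
 [-0.335 -0.942 -0.003]
 [ 0.001  0.003 -1.   ]] [ 1.328  0.396 -1.165  1.178  0.375  1.784 -1.636]
```

```bash
python3 -m handwheel '[[0,0,0,0,0,0,-10],[0,0,0,0,0,0,-10],[0,0,0,0,0,0,-10],[0,0,0,0,0,0,-10],[0,0,0,0,0,0,-10],[0,0,0,0,0,0,-10],[0,0,0,0,0,0,-10],[0,0,0,0,0,0,-10],[0,0,0,0,0,0,-10],[0,0,0,0,0,0,-10],[0,0,0,0,0,0,-10],[0,0,0,0,0,0,-10]]' >/dev/null
python3 -m handwheel '[[0,0,0,0,0,0,-10],[0,0,0,0,0,0,-10],[0,0,0,0,0,0,0]]'
python3 - <<'E'
from h import *
a=np.deg2rad(32.2)
aim([.477,-.1,.40],[0,0,-1],[np.cos(a),np.sin(a),0]);st()
im,d=grab('top');W=cloud('top',d)
cv2.imwrite('pics/t2.png',cv2.convertScaleAbs(im[120:420,200:600],alpha=1.8))
E
```

```text
time: 18.18
position: [0.5058, -0.3348, 0.4153]
tool_rot: [-1.579, -2.714, 0.002]
ft_force: [0.1, -0.6, -1.8]
grip_width: 0.199
grip_force: 55.1
t 18.18 p [ 0.5058 -0.3348  0.4153] shift mm [218.3  91.1  15.3] turn [-0.1 -0.  -2.6] w 17.3 grip 55.10681044310331 f [ 0.1 -0.6 -1.8]
t 18.175 p [ 0.5058 -0.3348  0.4153] rv [-1.579e+00 -2.714e+00  2.000e-03] w 0.1992964723710291 f [ 0.1 -0.6 -1.8]
[[-0.494  0.869 -0.002]
 [ 0.869  0.494 -0.   ]
 [ 0.001 -0.002 -1.   ]] [ 1.405  0.495 -1.359  1.173  0.501  1.825  0.726]
```

View pics/t2.png

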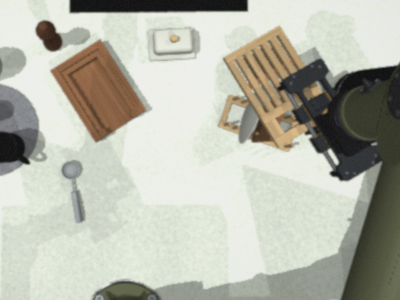

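The grid is held flat, free of the rack, and roughly parallel to the tray. The tray is at (100,90) in the crop with its notch end at lower right. Next I measure the grid's pose in the hand.

```bash
cat >> h.py <<'E'
def gridfit(W,im,z0,z1,box):
    "fit grid top face; box=u0,u1,v0,v1. prints plane tilt, corners"
    u0,u1,v0,v1=box;m=np.zeros(W.shape[:2],bool);m[v0:v1,u0:u1]=1
    i=im.astype(int);m&=(i[...,2]-i[...,0]>25)&(W[...,2]>z0)&(W[...,2]<z1)
    P=W[m];A=np.c_[P[:,:2],np.ones(len(P))];k=np.ones(len(P),bool)
    for _ in range(4):
        c=np.linalg.lstsq(A[k],P[k,2],rcond=None)[0];k=abs(A@c-P[:,2])<.005
    r=cv2.minAreaRect((P[k,:2]*1000).astype(np.float32));print(len(P),k.sum(),'slope',c[:2],'rect',np.round(r[0],1),np.round(r[1],1),round(r[2],2));b=cv2.boxPoints(r)
    print(np.c_[b,(np.c_[b/1000,np.ones(4)]@c)*1000].round(1));return P[k],c
E
python3 - <<'E'
from h import *
im,d=load('top');W=cloud('top',d)
gridfit(W,im,.34,.46,(415,510,140,275))
E
```

```text
3819 3777 slope [-0.01172009 -0.00673413] rect [ 573.6 -281.6] [189.5 120.4] 29.42
[[ 461.5 -275.7  440.8]
 [ 520.6 -380.5  440.8]
 [ 685.7 -287.5  438.3]
 [ 626.6 -182.6  438.3]]
```

```bash
python3 -m handwheel '[[0,0.04,0.02,0,0,0,-2.6],[0,0.05,0.02,0,0,0,0],[0,0.05,0.02,0,0,0,0],[0,0.05,0.02,0,0,0,0],[0,0.05,0.02,0,0,0,0],[0,0,0,0,0,0,0]]'
python3 - <<'E'
from h import *
a=np.deg2rad(32.2)
aim([.513,-.0156,.12],[0,0,-1],[np.cos(a),np.sin(a),0])
E
```

```text
time: 18.98
position: [0.4657, -0.0683, 0.4158]
tool_rot: [1.502, 2.752, -0.028]
ft_force: [-0.2, -0.3, -1.7]
grip_width: 0.202
grip_force: 55.1
t 18.98 p [ 0.4657 -0.0683  0.4158] shift mm [ 23.   71.9 294.6] turn [-0.7  0.8  0.5] w 17.6 grip 55.10473815724254 f [-0.2 -0.3 -1.7]
```

```bash
python3 -m handwheel '[[0,0.008,0.024,0.045,0,0,0],[0,0.008,0.024,0.05,0,0,0],[0,0.007,0.023,0.05,0,0,0],[0,0,0,0.05,0,0,0],[0,0,0,0.05,0,0,0],[0,0,0,0.04,0,0,0],[0,0,0,0,0,0,0],[0,0,0,0,0,0,0]]'
python3 - <<'E'
from h import *
a=np.deg2rad(32.2)
aim([.513,-.0156,.08],[0,0,-1],[np.cos(a),np.sin(a),0])
im,d=grab('top');W=cloud('top',d)
P,c=gridfit(W,im,.09,.2,(270,385,160,280))
E
```

```text
time: 19.98
position: [0.5111, -0.0229, 0.1359]
tool_rot: [1.515, 2.75, -0.004]
ft_force: [1.3, -0.0, -2.0]
grip_width: 0.202
grip_force: 55.1
t 19.98 p [ 0.5111 -0.0229  0.1359] shift mm [ 5.3  5.6 55.9] turn [-0.1  0.2  0.1] w 17.6 grip 55.098958779126406 f [ 1.3 -0.  -2. ]
1634 1570 slope [-0.00911902 -0.0112097 ] rect [577.9  33.7] [189.5 119.9] 32.24
[[465.7  33.9 161.2]
 [529.7 -67.5 161.7]
 [690.   33.6 159.1]
 [626.  135.  158.6]]
```

```bash
python3 -m handwheel '[[0,0.0056,0.0042,0.02,0,0,0],[0,0,0,0.03,2.5,0,0],[0,0,0,0.03,0,0,0],[0,0,0,0.014,0,0,0],[0,0,0,0,0,0,0],[0,0,0,0,0,0,0]]'
python3 - <<'E'
from h import *
a=np.deg2rad(32.2)
aim([.513,-.0156,.03],[0,0,-1],[np.cos(a),np.sin(a),0])
im,d=grab('top');W=cloud('top',d)
P,c=gridfit(W,im,.045,.2,(260,385,150,280))
E
```

```text
time: 20.78
position: [0.51, -0.0177, 0.0421]
tool_rot: [-1.507, -2.736, 0.065]
ft_force: [1.0, 0.5, -2.5]
grip_width: 0.198
grip_force: 55.1
t 20.77 p [ 0.51   -0.0177  0.0421] shift mm [ 0.3  4.2 11.9] turn [-2.6  0.3  0.1] w 17.2 grip 55.10285172611475 f [ 1.   0.5 -2.5]
1313 1212 slope [-0.0414017 -0.0431526] rect [577.4  39.4] [189.7 119.8] 32.15
[[465.2  39.6  67.2]
 [528.9 -61.8  69. ]
 [689.6  39.1  58. ]
 [625.8 140.5  56.2]]
```

```bash
python3 -m handwheel '[[0,0,0,0.008,0,0,0],[0,0,0,0.005,0,0,0],[0,0,0,0,0,0,0],[0,0,0,0,0,0,0]]'
python3 -m handwheel '[[0,0,0,0.002,0,0,0],[0,0,0,0,0,0,0]]'
python3 - <<'E'
from h import *
im,d=grab('top');W=cloud('top',d)
P,c=gridfit(W,im,.037,.2,(260,385,150,280))
E
```

```text
time: 21.32
position: [0.5082, -0.0178, 0.0276]
tool_rot: [-1.504, -2.734, 0.066]
ft_force: [-0.3, -0.0, -1.7]
grip_width: 0.202
grip_force: 55.1
time: 21.58
position: [0.5083, -0.018, 0.0256]
tool_rot: [-1.505, -2.734, 0.066]
ft_force: [0.8, 0.3, -2.4]
grip_width: 0.199
grip_force: 55.1
1377 1271 slope [-0.04437553 -0.03206177] rect [610.9  60.2] [271.8 159.4] 32.22
[[453.5  55.2  50.8]
 [538.5 -79.6  51.4]
 [768.4  65.3  36.5]
 [683.4 200.1  36. ]]
```

```bash
python3 -m handwheel '[[0,0,0,0.0015,0,0,0],[0,0,0,0,0,0,0]]'
python3 -m handwheel '[[0.03,0,0,0,0,0,0],[0.03,0,0,0,0,0,0],[0.03,0,0,0,0,0,0],[0.03,0,0,0,0,0,0]]' 20
python3 -m handwheel '[[0.03,0,0,-0.02,0,0,0],[0.03,0,0,-0.05,0,0,0],[0.03,0,-0.06,-0.02,0,0,0],[0.03,0,-0.06,0,0,0,0],[0.03,0,0,0,0,0,0]]'
python3 - <<'E'
from h import *
im,d=grab('top');W=cloud('top',d)
cv2.imwrite('pics/t3.png',cv2.resize(cv2.convertScaleAbs(im[150:290,240:400],alpha=1.8),(640,560),interpolation=cv2.INTER_CUBIC))
a=np.deg2rad(32.2)
aim([.5103,-.0177,.1],[0,0,-1],[np.cos(a),np.sin(a),0])
E
```

```text
time: 21.88
position: [0.5083, -0.018, 0.0249]
tool_rot: [-1.505, -2.734, 0.067]
ft_force: [-3.3, -0.8, 5.5]
grip_width: 0.199
grip_force: 55.0
time: 22.38
position: [0.5081, -0.018, 0.024]
tool_rot: [-1.504, -2.734, 0.066]
ft_force: [-0.9, -0.2, -0.2]
grip_width: 0.338
grip_force: 0.0
time: 23.0
position: [0.4272, -0.0742, 0.1223]
tool_rot: [-1.518, -2.735, 0.082]
ft_force: [0.0, -0.1, 0.0]
grip_width: 0.346
grip_force: 0.0
t 23.05 p [ 0.4289 -0.0716  0.1222] shift mm [ 2.5 98.6 17.5] turn [-2.7  0.6 -0. ] w 30.2 grip 0.0 f [-0.3  0.2 -0.6]
```

View pics/t3.png

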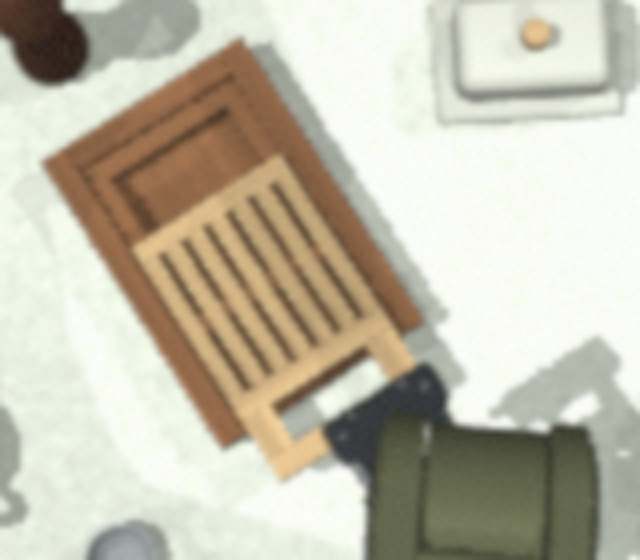

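The grid lies on the tray with its far end inside and its slot end past the notch. Now I measure its pose for the regrip.

```bash
cat >> h.py <<'E'
T0=np.array([.6293,.0727]);U=np.array([np.cos(np.deg2rad(32.2)),np.sin(np.deg2rad(32.2))]);V=np.array([-U[1],U[0]])
def lay(W,im):
    i=im.astype(int);m=np.zeros(W.shape[:2],bool);m[150:290,240:400]=1
    m&=(i[...,2]-i[...,0]>22)&(W[...,2]>.024)&(W[...,2]<.065)
    r=i[...,1][m].astype(np.uint8);th,_=cv2.threshold(r.reshape(-1,1),0,255,cv2.THRESH_OTSU)
    m2=(m&(i[...,1]>th)).astype(np.uint8);n,l,s,_=cv2.connectedComponentsWithStats(m2);m2=l==1+np.argmax(s[1:,4])
    P=W[m2];A=np.c_[P[:,:2]-T0@np.eye(2),np.ones(len(P))];A[:,:2]=A[:,:2]@np.c_[U,V]
    c=np.linalg.lstsq(A,P[:,2],rcond=None)[0]
    rc=cv2.minAreaRect((A[:,:2]*1000).astype(np.float32));print('th',th,len(P),'tray-frame rect mm',np.round(rc[0],1),np.round(rc[1],1),round(rc[2],2),'z0,slopes',np.round(c,4),'u range',np.percentile(A[:,0],[0,1,99,100])*1000,'v',np.percentile(A[:,1],[0,1,99,100])*1000)
E
python3 - <<'E'
from h import *
im,d=load('top');lay(cloud('top',d),im)
E
```

```text
th 76.0 1916 tray-frame rect mm [-62.6  -1.2] [192.8 121. ] 0.13 z0,slopes [-0.0533  0.0003  0.0423] u range [-159.08645763 -155.53389766   30.07386002   33.70162831] v [-61.84646428 -58.83377765  58.52979657  59.45317932]
```

```bash
python3 -m handwheel '[[0.032,0.006,0.06,0,0,0,0],[0.032,0.0065,0.0585,0,0,0,0],[0.032,0,0,0.025,0,0,0],[0.032,0,0,0,0,0,0],[0.032,0,0,0,0,0,0]]'
python3 - <<'E'
from h import *
a=np.deg2rad(32.2)
aim([.5014,-.0074,.026],[0,0,-1],[U[0],U[1],0])
E
```

```text
time: 23.68
position: [0.5041, -0.0068, 0.0947]
tool_rot: [-1.491, -2.738, 0.057]
ft_force: [0.9, 0.1, 0.6]
grip_width: 0.369
grip_force: 0.0
t 23.68 p [ 0.5041 -0.0068  0.0947] shift mm [ 0.8  0.4 68.7] turn [-2.5 -0.1  0.7] w 32.1 grip 0.0 f [0.9 0.1 0.6]
```

```bash
python3 -m handwheel '[[0.032,0,0.0005,0.026,0,0,0],[0.032,0,0,0.02,0,0,0],[0.032,0,0,0.02,0,0,0],[0.032,0,0,0,0,0,0],[0.032,0,0,0,0,0,0]]'
python3 -m handwheel '[[0,0,0,0,0,0,0],[0,0,0,0,0,0,0],[0,0,0,0,0,0,0],[0,0,0,0,0,0,0]]' 20
python3 - <<'E'
from h import *
aim([.5014,-.0074,.026],[0,0,-1],[U[0],U[1],0])
E
```

```text
time: 24.3
position: [0.5022, -0.0088, 0.0291]
tool_rot: [-1.493, -2.739, 0.058]
ft_force: [0.5, 0.1, 0.4]
grip_width: 0.371
grip_force: 0.0
time: 24.8
position: [0.5023, -0.009, 0.029]
tool_rot: [-1.494, -2.74, 0.058]
ft_force: [1.0, -0.4, 1.9]
grip_width: 0.208
grip_force: 20.0
t 24.8 p [ 0.5023 -0.009   0.029 ] shift mm [1.8 0.3 3. ] turn [-2.5 -0.   0.6] w 18.1 grip 19.95144260697998 f [ 1.  -0.4  1.9]
```

```bash
python3 -m handwheel '[[0,0,0.01,0,0,0,0],[0,0,0.01,0,0,0,0],[0,0,0.01,0,0,0,0],[0,0,0.01,0,0,0,0],[0,0,0,0,0,0,0],[0,0,0,0,0,0,0]]'
python3 - <<'E'
from h import *
im,d=grab('top');lay(cloud('top',d),im);aim([.5014,-.0074,.026],[0,0,-1],[U[0],U[1],0])
E
```

```text
time: 25.55
position: [0.5358, 0.0134, 0.0267]
tool_rot: [-1.492, -2.74, 0.056]
ft_force: [0.1, 0.7, 0.2]
grip_width: 0.207
grip_force: 20.0
th 75.0 883 tray-frame rect mm [-22.9   1.9] [121.1 193.8] 89.56 z0,slopes [-0.044  -0.0034  0.0437] u range [-119.40248958 -113.5984762    70.25894853   74.30012129] v [-59.32674429 -57.16794383  60.6242854   61.8192953 ]
t 25.6 p [0.5356 0.0133 0.0268] shift mm [  1.2 -39.9   2.4] turn [-2.4 -0.1  0.6] w 17.7 grip 19.99842854216695 f [1.  0.2 0.7]
```

```bash
python3 -m handwheel '[[0,-0.001,0.008,0,0,0,0],[0,0,0.007,0,0,0,0],[0,0,0.005,0,0,0,0],[0,0,0,0,0,0,0],[0,0,0,0,0,0,0]]'
python3 - <<'E'
from h import *
im,d=grab('top');lay(cloud('top',d),im);aim([.5014,-.0074,.026],[0,0,-1],[U[0],U[1],0])
E
```

```text
time: 26.22
position: [0.5533, 0.0232, 0.026]
tool_rot: [-1.493, -2.74, 0.057]
ft_force: [1.3, 0.7, 0.7]
grip_width: 0.202
grip_force: 20.0
th 75.0 834 tray-frame rect mm [-1.6 -0.9] [194.  121.5] 0.7 z0,slopes [-0.0397 -0.004   0.0441] u range [-99.28700152 -92.99625414  90.62284078  94.62563552] v [-60.83319284 -57.97884007  59.56935733  60.87018468]
t 26.27 p [0.5531 0.0231 0.026 ] shift mm [  2.4 -60.    2.6] turn [-2.4 -0.   0.6] w 17.3 grip 20.02448114566505 f [ 1.3  0.6 -0.6]
```

```bash
python3 -m handwheel '[[0,0,0.002,0,0,0,0],[0,0,0,0,0,0,0],[0,0,0,0.002,0,0,0],[0,0,0,0.002,-1.2,0,0],[0,0,0,0,0,0,0]]' 12
python3 - <<'E'
from h import *
im,d=grab('top');lay(cloud('top',d),im);aim([.5014,-.0074,.026],[0,0,-1],[U[0],U[1],0])
E
```

```text
time: 26.9
position: [0.5552, 0.0241, 0.0221]
tool_rot: [-1.499, -2.749, 0.027]
ft_force: [2.5, 1.8, -0.3]
grip_width: 0.206
grip_force: 12.0
th 75.0 906 tray-frame rect mm [-0.4 -1.5] [192.9 121.1] 0.17 z0,slopes [-0.0232 -0.002   0.0426] u range [-97.01248079 -90.00941195  92.28892539  95.87160494] v [-61.86825553 -59.15850565  58.67798955  59.26434481]
t 26.95 p [0.5552 0.0241 0.0221] shift mm [  2.6 -62.4  -2.6] turn [-1.2 -0.   0.6] w 17.9 grip 12.008952721953392 f [ 3.4  1.9 -0.3]
```

```bash
python3 -m handwheel '[[0,0,0,0.002,-1.2,0,0],[0,0,0,0.001,0,0,0],[0,0,0,0,0,0,0]]'
python3 - <<'E'
from h import *
im,d=grab('top');lay(cloud('top',d),im)
E
```

```text
time: 27.32
position: [0.5551, 0.0244, 0.0193]
tool_rot: [-1.503, -2.758, -0.002]
ft_force: [3.8, 2.5, -0.2]
grip_width: 0.204
grip_force: 12.0
th 75.0 952 tray-frame rect mm [-0.3 -1.3] [122.1 193.3] 89.62 z0,slopes [-0.0068  0.0052  0.0415] u range [-96.64982201 -88.97931099  92.01364543  96.59227881] v [-62.88733986 -59.31589316  58.56368219  59.21826463]
```

```bash
python3 -m handwheel '[[0.026,0,0,0,0,0,0],[0.026,0,0,0,0,0,0],[0.026,0,0,0,0,0,0],[0.026,0,0,-0.03,0,0,0],[0.026,0,0,-0.06,0,0,0],[0.026,0,-0.06,0,0,0,0],[0.026,0,-0.06,0,0,0,0],[0.026,0,-0.06,-0.01,0,0,0],[0.026,0,0,0,0,0,0]]'
python3 - <<'E'
from h import *
im,d=grab('top');W=cloud('top',d);lay(W,im)
im2,d2=grab('scene')
o=np.hstack([cv2.resize(cv2.convertScaleAbs(im[150:270,240:360],alpha=1.8),(400,400),interpolation=cv2.INTER_CUBIC),cv2.resize(im2[230:350,290:430],(400,400),interpolation=cv2.INTER_CUBIC)]);cv2.imwrite('pics/f1.png',o)
for f in (-.085,-.05,0,.05,.09):
  for g in(-.053,.053):
    p=T0+U*f+V*g; D=np.linalg.norm(W[...,:2]-p,axis=-1);k=(D<.006);print((f,g),np.round(np.nanpercentile(W[...,2][k],[10,50,90])*1000,1))
E
```

```text
time: 28.5
position: [0.4227, -0.062, 0.1178]
tool_rot: [-1.502, -2.747, 0.034]
ft_force: [0.5, -0.6, 0.4]
grip_width: 0.298
grip_force: 0.0
th 77.0 2031 tray-frame rect mm [-0.9 -1.3] [121.1 193.9] 89.88 z0,slopes [0.0009 0.0006 0.0408] u range [-97.746297   -96.48906247  90.6833962   96.17304935] v [-61.72660288 -59.03574262  58.31037445  59.3905642 ]
(-0.085, -0.053) [37.9 41.4 43.2]
(-0.085, 0.053) [38.3 40.4 42.4]
(-0.05, -0.053) [39.2 40.5 44.1]
(-0.05, 0.053) [38.5 41.5 43.8]
(0, -0.053) [35.9 39.5 43.4]
(0, 0.053) [38.8 39.6 43.6]
(0.05, -0.053) [36.3 40.7 43. ]
(0.05, 0.053) [37.7 40.6 45.1]
(0.09, -0.053) [37.5 39.3 43.1]
(0.09, 0.053) [38.6 41.9 43.4]
```

View pics/f1.png

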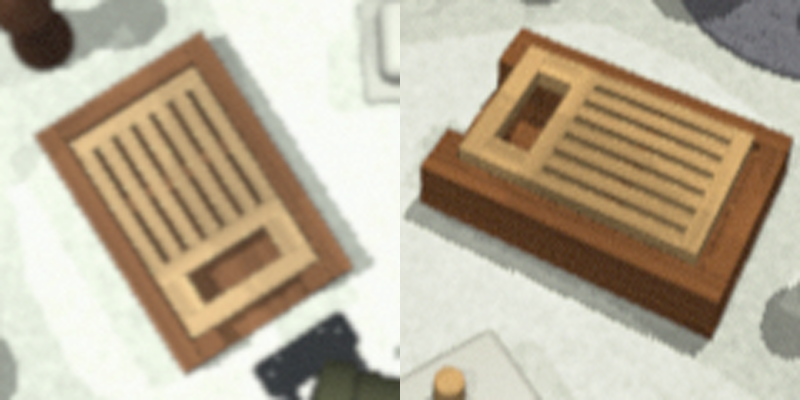

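The grid is fully home: flat, with its top face at 41 mm as required, and the hand slot at the notch (lower right of the left crop). The jar was standing on the mat, and the gripper is clear.

```bash
python3 -c "
from bench import ctrl
print(ctrl.close_job())"
```

```text
the job is handed in; nothing more can be done
None
```

The job is handed in after about 29 s of robot time: the jar stands upright on the mat, and the grid, laid on the tray, released and then slid in, lies flat and home with its hand slot at the notch.

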